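# Set the articulator on its kickstand and hold the upper frame open

## Task

I want to work on the upper teeth in the articulator. Take the little amber bottle that stands in the way behind the articulator and stand it upright on the steel tray; then flip the articulator's folded kickstand over and down to the rear until it snaps out on the bench; then swing the upper frame open to upright and finish while still holding it there steadily in the gripper, because it falls shut if let go. The articulator stays standing where it is, and everything else on the bench is left alone.

Things in the scene. Friction and masses are not known exactly. Their poses are not given: they have to be found in the camera images.
- articulator: Dental articulator of bare aluminium, loose on three rubber feet, about 1 kg, with stone casts of teeth. Origin on the bench straight under the hinge axis; x to its rear (front, with the incisal pin, at -x), y along its hinge axes, z up. Lower frame x = -125 to 30 mm; two posts at y = +/-52 mm carry the hinge axis 105 mm above the bench (end screws to y = +/-74 mm, housings 119 mm high).
- hinge (a joint): Angle of the upper frame about the hinge axis (along the articulator's y, through x = 0, z = 105 mm): 0 shut (frame level, pointing to the front), pi/2 upright, stop at 1.95. Swings almost freely and falls shut if let go anywhere up to a little past upright; lifting it at the pin clamp takes about 2 N.
- upper_frame: The upper frame: a level 24 mm wide, 12 mm thick aluminium bar from the hinge to the pin clamp at the front, with the stone cast of the upper teeth (58 mm wide) under it, from 25 to 84 mm in front of the hinge. Origin on the hinge axis midway between the posts; when shut its axes are those of the articulator.
- pin_clamp (a point): Centre of the pin clamp at the front end of the upper frame: smooth steel barrel 22 mm in diameter, 34 mm long along the hinge direction, with domed ends that turn easily between the fingers in a light pinch (10 to 15 N); 105 mm in front of the hinge axis and 2 mm above it when shut. A 7 mm pin passes upright through it, from 22 mm above to 78 mm below; a thumb screw sticks out 18 mm in front.
- kick_hub (a joint): Angle of the kickstand about its hub (along the articulator's y, 38 mm behind its origin, 28 mm above the bench): 0 folded, leg straight up behind the posts; 1.84 down, leg out to the rear, foot on the bench. An over-centre spring beside the leg pulls it back to 0 before half swing (0.92) and snaps it down to 1.84 beyond; about 1 N at the foot moves it.
- kick_foot (a point): Centre of the kickstand's foot: a rubber cross bar 12 mm in diameter and 36 mm long with domed ends, parallel to the hub, at the end of the leg 80 mm from the hub's axis; the leg itself is a steel bar 10 mm wide and 7 mm thick.
- bottle: Small amber glass bottle with a black cap, 38 mm in diameter, 85 mm tall, about 0.1 kg, standing behind the articulator just where the kickstand has to come down (its body is straight to about 50 mm height). Origin at the centre of its underside, z up along it.
- tray: Steel tray fixed to the bench, 200 mm (its x) by 140 mm (its y), rim 14 mm high, walls and floor 3 mm thick. Origin at the centre of its underside. The half at its -x side is empty; two containers stand on the +x half. It may be on the left or on the right of the articulator.
- tray_bottle: Taller amber bottle already on the tray, 38 mm in diameter, 95 mm tall; origin at the centre of its underside. Leave alone.
- tray_jar: White jar on the tray, 48 mm in diameter, 50 mm tall; origin at the centre of its underside. Leave alone.
- bowl: Grey mixing bowl on the rubber mat, 104 mm in diameter, 70 mm tall; origin at the centre of its underside. Leave alone.
- spatula: Plaster spatula with a wooden handle lying on the rubber mat, 200 mm long, blade 24 mm wide; origin near its middle. Leave alone.
- spare_cast: Loose stone cast of teeth behind to one side, 58 mm wide, 32 mm tall; origin at the centre of its underside. Leave alone.
- casting_ring: Open steel casting ring, 56 mm in diameter, 55 mm tall; origin at the centre of its underside. Leave alone.
- wax_knife: Wax knife with a wooden handle, lying on the bench, about 155 mm long; origin near its middle. Leave alone.
- tumbler: Conical steel tumbler, 80 mm wide at the foot, 105 mm tall; origin at the centre of its underside. Leave alone.
Mind the look-alikes: they are no part of the job. Leave any purple look-alike of the articulator alone.

How it is judged:
By the outcome, as a careful person would: the job done as asked, in the order asked, and still so for the second after the job is handed in, while the arm keeps its last pose, push and grip.
It also fails if it takes over 72 s, if anything falls off the work surface, if the arm or the gripper's body presses on something with over 40 N, if the wrist force passes 120 N, or if a joint passes its speed limit or range.

## Robot

A 6-joint arm with a two-finger parallel gripper is mounted at the origin on the work surface. World frame = base frame: x ahead of the robot, y to its left, z up, the work surface at z = 0. Lengths are in mm, angles in rad, forces in N, time in s.
With the tool pointing down it reaches from about 275 to 1000 mm from the base axis. Payload 8.4 kg.
Tool frame: the origin (TCP) lies midway between the tips of the shut fingers; the grasp point (between the pads) lies 19 mm behind it; z points along the fingers, y is the line along which they close (so a half turn about z gives the same grasp; the last joint's range is limited). The gripper opens to 85 mm and grips with 20 to 120 N. Pads are 22 mm wide; open, the fingers measure 114 mm over their backs; the gripper's body (76 mm by 85 mm) begins 54 mm behind the grasp point. The pads swing forward as they close: fully open they stand 13 mm farther back than shut.
Start: joints at [-1.201, 0.353, 1.633, -0, 1.155, -0.002], TCP at [227.057, -582.3, 231.281] pointing down, gripper open.
Joint ranges: [-2.63, 2.63], [-0.92, 2.1], [0.06, 2.66], [-1.3, 4.44], [0, 2.69], [-3.02, 3.02]. Speed limits (rad/s): [2.22, 2.22, 2.79, 3.14, 3.14, 3.14].

## Interface

Orientations are given as [roll, pitch, yaw] about the fixed x, y, z axes, in that order (R = Rz(yaw) Ry(pitch) Rx(roll)).
In Python, from rig import telemetry, optics, r gives the robot as it stands.
- The arm moves only by the tool play_rows, never from a script. Its arguments are lists of equal length, an entry for each row: "dp": the shift along the tool's x, y, z in units of 40 mm (1.0 is 40 mm), a list of three; "rot": the turn, a rotation vector about the tool's x, y, z in units of 6 degrees (1.0 is 6 degrees), a list of three. In form: {"dp": [[tx, ty, tz], ...], "rot": [[ax, ay, az], ...]}. A call has 1 to 5 rows; each row is the pose to reach, as a shift and turn from the pose commanded when the call began, along the tool's axes at that moment; what a row does not reach only later rows make up. A row lasts 1/12 s, in which the tool goes at most 41.7 mm and 7.16 degrees, less where a joint would pass 70% of its speed; a pose out of reach is approached as far as the arm can. A call with a gripper value outside its range is refused whole. "fingers" is the opening, from 0 (shut) to 1 (fully open), set as the call begins (left out, the last holds). The fingers move at their own pace and stop on an object; "grip_force" is the grip in N (left out, the last holds). Time passes only in rows, so rows that repeat a pose let the fingers close. It gives the time, the measured TCP pose, the force, the opening and the grip force at its end, in the units of the state.
- telemetry.sense(): the state, without advancing time (a new reading comes with each control period).
- optics.grab_frame(name): name is "scene" or "top"; returns a dict with "color" (384x512x3 uint8, red, green, blue), "mtx" (3x3 intrinsics, pixels), "R" (3x3) and "t" (3): a world point X has camera coordinates R X + t. Camera axes: x right, y down, z forward; pixel columns grow to the right and rows downward; lengths in mm; the calibration is good to about 2 mm. A picture is of the moment at which its call begins. There is no depth.
- r.sign_off(): hands the job in; it is judged then, once.
The state is a dict: "clock": time; "qpos": joint angles; "qvel": joint speeds; "joint_efforts": joint torques, N m; "eef_pos": TCP position; "tcp_rot": TCP orientation; "contact_force": force on the tool from outside, world axes, zero at the start; "wrist_torque": the same for the moment, N m; "opening": opening from 0.0 (shut) to 1.0 (fully open); "grasp_force": force on a finger pad.
Only numpy, scipy, OpenCV 4.12 (cv2) and the standard library are available. Lean on these libraries where they do the work, as an engineer would, in place of code of your own. Each camera call takes 0.05 s, during which the arm holds its last target. There are 200 camera calls.

## Working session

There is one attempt and no reset: what is moved stays moved. The work goes in short steps, Python scripts to look and compute and a tool call to move; the robot and the scene stay as the last step left them, time stands still between calls to the robot, and variables do not carry over. Pictures are saved under pics/ and viewed, at most 10 in all, crops included, and the job is handed in when it is done.

Besides the shell and the picture viewer there is one more tool, called after "Call:" by a JSON object that holds its "op" and its "data", one argument or row to a line. play_rows: Moves the arm, as the interface text tells. Its arguments: {"type":"object","properties":{"dp":{"type":"array"},"rot":{"type":"array"},"fingers":{"type":"number"},"grip_force":{"type":"number"}},"required":["dp","rot"]}

```bash
mkdir -p pics; ls; cat > h.py <<'E'
import numpy as np, cv2
from rig import telemetry, optics, r
from scipy.spatial.transform import Rotation as Ro
def snap(name,fn,crop=None,k=1):
    f=optics.grab_frame(name); im=f['color'][:,:,::-1]
    if crop: x0,y0,x1,y1=crop; im=im[y0:y1,x0:x1]
    cv2.imwrite('pics/'+fn,cv2.resize(im,None,fx=k,fy=k,interpolation=cv2.INTER_CUBIC)); return f
def proj(f,X):
    c=np.array(f['R'])@np.array(X,float)+f['t']; p=np.array(f['mtx'])@c; return p[:2]/p[2]
def back(f,px,z):
    d=np.array(f['R']).T@np.linalg.inv(f['mtx'])@[px[0],px[1],1.]; o=-np.array(f['R']).T@f['t']
    return o+d*(z-o[2])/d[2]
E
python3 - <<'E'
from h import *
a=snap('scene','s1.png',None,1.5); b=snap('top','t1.png',None,1.5)
import pickle; pickle.dump((a,b),open('f.pkl','wb'))
for f in(a,b): print((-np.array(f['R']).T@f['t']).round(),f['mtx'][0][0],np.array(f['R']).round(2).tolist())
print(telemetry.sense())
E
```

```text
pics
[1136.  260. 1015.] 416.64806758403694 [[-0.44, 0.9, 0.02], [0.7, 0.36, -0.61], [-0.56, -0.26, -0.79]]
[ 403.  -23. 1070.] 349.9656193614162 [[-0.0, -1.0, 0.0], [-1.0, 0.0, -0.1], [0.1, -0.0, -1.0]]
{'clock': 0.1, 'qpos': array([-1.20139622e+00,  3.53577762e-01,  1.63402352e+00, -2.02703259e-05,
        1.15524380e+00, -2.39128621e-03]), 'qvel': array([ 8.60283680e-04, -2.55419789e-03, -1.41422619e-03,  1.34909725e-03,
        8.15987539e-04, -4.97025759e-05]), 'joint_efforts': array([-4.45176929e-04, -6.06354833e+01, -3.42819393e+01, -7.20549679e-05,
        4.00687059e-03, -2.09896567e-07]), 'eef_pos': array([ 226.90035757, -581.90671038,  230.65298449]), 'tcp_rot': array([-3.14034018e+00,  1.55399606e-05,  3.71799593e-01]), 'contact_force': array([ 0.33871608,  0.71777702, -0.80937258]), 'wrist_torque': array([ 0.02399814,  0.01466951, -0.02077633]), 'grasp_force': 0.0, 'opening': 1.00210226839187}
```

View pics/s1.png

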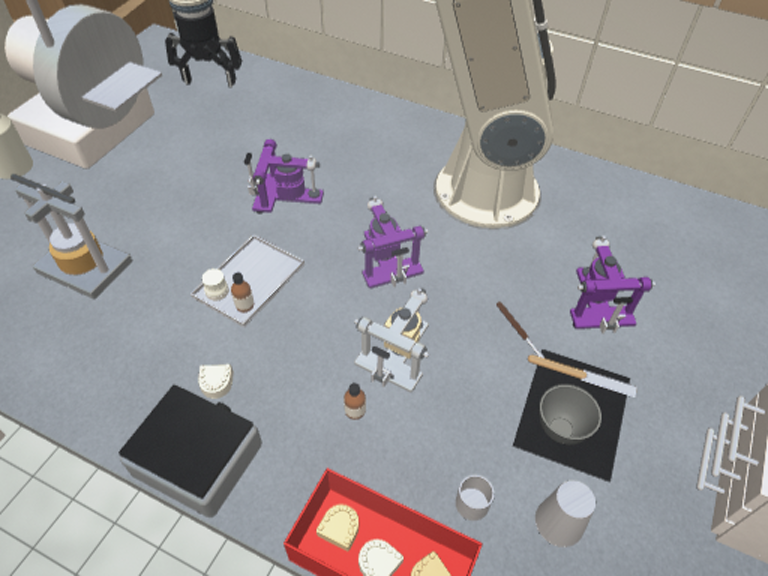

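View pics/t1.png

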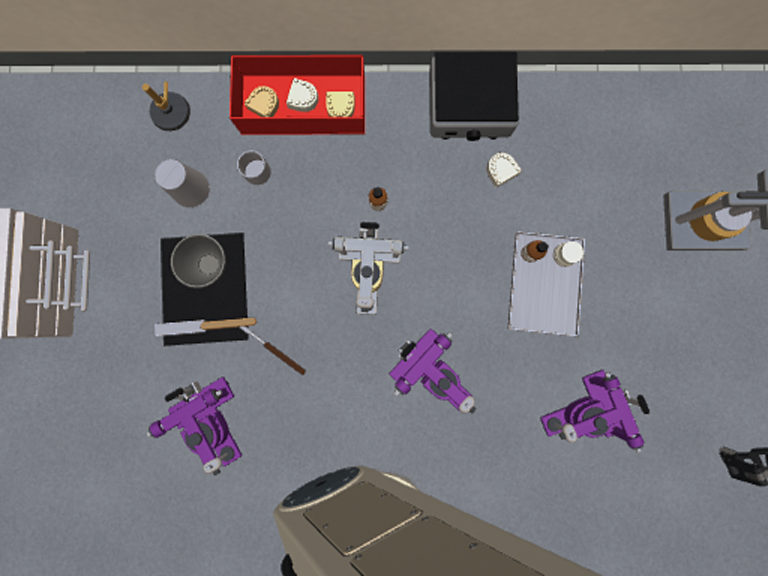

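The only bare-aluminium articulator is at scene (392,340)/1.5 and top (367,265)/1.5; the other three are purple. There are two amber bottles. The one at top (377,197), scene (355,402), stands behind the articulator and is the target. The one at top (537,250) is on the tray. I'll confirm in enlarged crops.

```bash
python3 - <<'E'
from h import *
import pickle
a,b=pickle.load(open('f.pkl','rb'))
def crop(f,c,k):
    x0,y0,x1,y1=c; return cv2.resize(f['color'][y0:y1,x0:x1,::-1],None,fx=k,fy=k,interpolation=cv2.INTER_CUBIC)
A=crop(a,(215,180,305,290),5); B=crop(b,(210,115,280,225),5)
cv2.imwrite('pics/c1.png',np.hstack([A,B])); print(A.shape,B.shape)
# bottle cap top z=85, tray corners z=14
print('bottle',back(b,(377/1.5,192/1.5),85).round(),back(a,(355/1.5,413/1.5),0).round())
for p in [(516,233),(584,236),(578,335),(508,330)]: print('tray',back(b,(p[0]/1.5,p[1]/1.5),14).round())
print('hinge ends',back(b,(331/1.5,245/1.5),105).round(),back(b,(408/1.5,246/1.5),105).round(),'clamp',back(b,(366/1.5,300/1.5),107).round())
E
```

```text
(550, 450, 3) (550, 350, 3)
bottle [663.  -8.  85.] [670.  -4.   0.]
tray [ 595. -290.   14.]
tray [ 588. -429.   14.]
tray [ 388. -408.   14.]
tray [ 398. -268.   14.]
hinge ends [557.  78. 105.] [555. -65. 105.] clamp [455.  13. 107.]
```

View pics/c1.png

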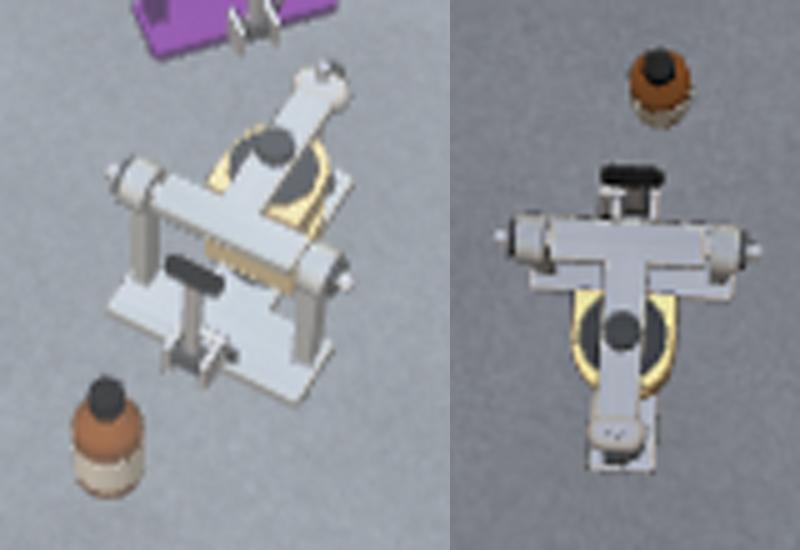

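```bash
python3 - <<'E'
from h import *
import pickle
from scipy.optimize import least_squares
a,b=pickle.load(open('f.pkl','rb'))
loc=dict(hl=(0,74,105),hr=(0,-74,105),cl=(-105,0,107),ft=(38,0,108))
obs=[(b,'hl',(219.4,162)),(b,'hr',(272,165)),(b,'cl',(243.2,201)),(b,'ft',(246.4,150)),
(a,'hr',(237,214)),(a,'hl',(285,236.6)),(a,'ft',(253.8,235)),(a,'cl',(279.4,197))]
def W(p,l): c,s=np.cos(p[2]),np.sin(p[2]); return [p[0]+c*l[0]-s*l[1],p[1]+s*l[0]+c*l[1],l[2]]
f=lambda p:np.concatenate([proj(g,W(p,loc[n]))-o for g,n,o in obs])
s=least_squares(f,[557,6,0],x_scale=[100,100,.1]);print(s.x,s.fun.round(1))
for n in loc: print(n,np.round(W(s.x,loc[n]),1))
print('kickdown foot',W(s.x,(38+80*np.sin(1.84),0,28+80*np.cos(1.84))))
g=lambda p:np.concatenate([proj(b,[p[0],p[1],85])-(251.8,128),proj(a,[p[0],p[1],85])-(236.6,256.2),proj(a,[p[0],p[1],0])-(237,275.5)])
t=least_squares(g,[665,-6]);print(t.x,t.fun.round(1))
q=telemetry.sense();print(q['clock'],Ro.from_euler('xyz',q['tcp_rot']).as_matrix().round(3).tolist())
E
```

```text
[ 5.56997094e+02  9.43765973e+00 -6.01009375e-02] [-0.7 -0.2 -0.3 -0.2 -0.3 -0.1 -0.4 -0.3 -0.4 -0.9  0.3 -0.3 -0.4 -0.8
 -0.6  0.3]
hl [561.4  83.3 105. ]
hr [552.6 -64.4 105. ]
cl [452.2  15.7 107. ]
ft [594.9   7.2 108. ]
kickdown foot [np.float64(671.9078849503084), np.float64(2.5230860314747865), np.float64(6.722889951281569)]
[664.45020456  -6.69676517] [-0.8 -0.6 -0.3  1.2 -0.1 -2.2]
0.1 [[0.932, 0.363, -0.0], [0.363, -0.932, 0.001], [-0.0, -0.001, -1.0]]
```

The crop confirms the aluminium articulator, with the black kickstand foot folded upright and the bottle behind it. Setting out toward the bottle.

Call:
{"op": "play_rows", "data": {
  "dp": [
    [0.7,-0.4,0],
    [1.4,-0.8,0],
    [2.1,-1.3,0],
    [2.8,-1.7,0],
    [3.4,-2.1,0]
  ],
  "rot": [
    [0,0,0.7],
    [0,0,1.4],
    [0,0,2.1],
    [0,0,2.8],
    [0,0,3.55]
  ],
  "fingers": 1
}}

```text
clock: 0.52
eef_pos: [324.0, -452.9, 230.9]
tcp_rot: [-3.141, 0.0, -0.004]
contact_force: [0.1, 0.4, 0.4]
opening: 1.001
grasp_force: 0.0
```

Call:
{"op": "play_rows", "data": {
  "dp": [
    [0.6,-0.7,0],
    [1.2,-1.4,0],
    [1.8,-2.2,0],
    [2.4,-3.0,0],
    [3.0,-3.7,0]
  ],
  "rot": [
    [0,0,0],
    [0,0,0],
    [0,0,0],
    [0,0,0],
    [0,0,0]
  ]
}}

```text
clock: 0.93
eef_pos: [443.8, -304.5, 231.1]
tcp_rot: [-3.141, 0.0, -0.0]
contact_force: [0.7, -1.0, 0.1]
opening: 0.998
grasp_force: 0.0
```

Call:
{"op": "play_rows", "data": {
  "dp": [
    [0.6,-0.7,0],
    [1.2,-1.4,0],
    [1.8,-2.2,0],
    [2.4,-3.0,0],
    [3.0,-3.7,0]
  ],
  "rot": [
    [0,0,0],
    [0,0,0],
    [0,0,0],
    [0,0,0],
    [0,0,0]
  ]
}}

```text
clock: 1.35
eef_pos: [563.9, -156.4, 231.0]
tcp_rot: [-3.141, 0.001, 0.0]
contact_force: [1.0, -0.7, -0.2]
opening: 1.003
grasp_force: 0.0
```

Call:
{"op": "play_rows", "data": {
  "dp": [
    [0.6,-0.8,0],
    [1.2,-1.6,0],
    [1.8,-2.4,0],
    [2.3,-3.2,0],
    [2.55,-3.75,0]
  ],
  "rot": [
    [0,0,0],
    [0,0,0],
    [0,0,0],
    [0,0,0],
    [0,0,0]
  ]
}}

```text
clock: 1.77
eef_pos: [667.0, -5.5, 230.7]
tcp_rot: [-3.141, -0.0, 0.001]
contact_force: [0.2, -0.3, -0.2]
opening: 1.004
grasp_force: 0.0
```

Call:
{"op": "play_rows", "data": {
  "dp": [
    [0,0,0.9],
    [0,0,1.7],
    [-0.04,0,2.5],
    [-0.04,0,3.2],
    [-0.04,0,3.7]
  ],
  "rot": [
    [0,0,0],
    [0,0,0],
    [0,0,0],
    [0,0,0],
    [0,0,0]
  ]
}}

```text
clock: 2.18
eef_pos: [661.8, -8.4, 80.0]
tcp_rot: [-3.142, 0.004, 0.0]
contact_force: [-0.1, 0.0, 0.9]
opening: 1.001
grasp_force: 0.0
```

Call:
{"op": "play_rows", "data": {
  "dp": [
    [0,0,0.4],
    [0,0,0.8],
    [0,0,1.2],
    [0,0,1.5],
    [0,0,1.5]
  ],
  "rot": [
    [0,0,0],
    [0,0,0],
    [0,0,0],
    [0,0,0],
    [0,0,0]
  ]
}}

```text
clock: 2.6
eef_pos: [661.6, -8.6, 20.4]
tcp_rot: [-3.142, 0.005, 0.0]
contact_force: [-1.0, 0.4, 0.0]
opening: 1.002
grasp_force: 0.0
```

Call:
{"op": "play_rows", "data": {
  "dp": [
    [0,0,0],
    [0,0,0],
    [0,0,0],
    [0,0,0],
    [0,0,0]
  ],
  "rot": [
    [0,0,0],
    [0,0,0],
    [0,0,0],
    [0,0,0],
    [0,0,0]
  ],
  "fingers": 0.3,
  "grip_force": 25
}}

```text
clock: 3.02
eef_pos: [664.4, -8.6, 24.6]
tcp_rot: [3.142, -0.002, 0.0]
contact_force: [-0.5, 0.2, 6.5]
opening: 0.438
grasp_force: 25.0
```

Call:
{"op": "play_rows", "data": {
  "dp": [
    [0,0,0],
    [0,0,0],
    [0,0,0],
    [0,0,0],
    [0,0,0]
  ],
  "rot": [
    [0,0,0],
    [0,0,0],
    [0,0,0],
    [0,0,0],
    [0,0,0]
  ]
}}

```text
clock: 3.43
eef_pos: [664.4, -8.6, 24.5]
tcp_rot: [3.142, -0.002, 0.0]
contact_force: [-0.2, 0.2, 6.3]
opening: 0.436
grasp_force: 25.0
```

Call:
{"op": "play_rows", "data": {
  "dp": [
    [0,0,-0.2],
    [0,0,-0.8],
    [0,0,-1.5],
    [0,0,-2.3],
    [0,0,-3.0]
  ],
  "rot": [
    [0,0,0],
    [0,0,0],
    [0,0,0],
    [0,0,0],
    [0,0,0]
  ]
}}

```text
clock: 3.85
eef_pos: [663.5, -8.6, 145.3]
tcp_rot: [-3.142, -0.0, 0.0]
contact_force: [1.2, 0.4, -0.9]
opening: 0.43
grasp_force: 25.5
```

Call:
{"op": "play_rows", "data": {
  "dp": [
    [0,0,-0.3],
    [-0.2,0.3,-0.4],
    [-0.5,0.8,-0.4],
    [-1.0,1.5,-0.4],
    [-1.45,2.2,-0.4]
  ],
  "rot": [
    [0,0,0],
    [0,0,0],
    [0,0,0],
    [0,0,0],
    [0,0,0]
  ]
}}

```text
clock: 4.27
eef_pos: [603.4, -97.3, 157.9]
tcp_rot: [-3.141, 0.002, 0.002]
contact_force: [-0.0, -0.2, -0.6]
opening: 0.436
grasp_force: 25.4
```

Call:
{"op": "play_rows", "data": {
  "dp": [
    [-0.5,0.7,0],
    [-1.0,1.5,0],
    [-1.5,2.2,0],
    [-1.9,2.9,0],
    [-2.4,3.6,0]
  ],
  "rot": [
    [0,0,0],
    [0,0,0],
    [0,0,0],
    [0,0,0],
    [0,0,0]
  ]
}}

```text
clock: 4.68
eef_pos: [507.4, -241.9, 158.0]
tcp_rot: [-3.141, 0.002, -0.0]
contact_force: [0.6, 0.3, -0.4]
opening: 0.435
grasp_force: 25.4
```

Call:
{"op": "play_rows", "data": {
  "dp": [
    [-0.4,0.7,0],
    [-0.9,1.4,0],
    [-1.3,2.0,0],
    [-1.6,2.4,0],
    [-1.7,2.55,0]
  ],
  "rot": [
    [0,0,0],
    [0,0,0],
    [0,0,0],
    [0,0,0],
    [0,0,0]
  ]
}}

```text
clock: 5.1
eef_pos: [438.4, -344.3, 158.0]
tcp_rot: [-3.141, 0.003, -0.002]
contact_force: [-0.4, 0.2, -0.9]
opening: 0.436
grasp_force: 25.4
```

Call:
{"op": "play_rows", "data": {
  "dp": [
    [0,0,0.8],
    [0,0,1.6],
    [0,0,2.4],
    [0,0,2.9],
    [0,0,3.1]
  ],
  "rot": [
    [0,0,0],
    [0,0,0],
    [0,0,0],
    [0,0,0],
    [0,0,0]
  ]
}}

```text
clock: 5.52
eef_pos: [439.0, -340.4, 31.4]
tcp_rot: [-3.138, 0.005, 0.0]
contact_force: [-0.5, 0.2, -1.2]
opening: 0.439
grasp_force: 25.4
```

Call:
{"op": "play_rows", "data": {
  "dp": [
    [0,0,0.03],
    [0,0,0.06],
    [0,0,0.09],
    [0,0,0.12],
    [0,0,0.12]
  ],
  "rot": [
    [0,0,0],
    [0,0,0],
    [0,0,0],
    [0,0,0],
    [0,0,0]
  ]
}}

```text
clock: 5.93
eef_pos: [442.2, -343.0, 31.5]
tcp_rot: [3.141, -0.001, 0.0]
contact_force: [0.1, 0.5, -0.7]
opening: 0.435
grasp_force: 25.4
```

Call:
{"op": "play_rows", "data": {
  "dp": [
    [0,0,0.02],
    [0,0,0.04],
    [0,0,0.06],
    [0,0,0.06]
  ],
  "rot": [
    [0,0,0],
    [0,0,0],
    [0,0,0],
    [0,0,0]
  ]
}}

```text
clock: 6.27
eef_pos: [441.6, -342.6, 28.1]
tcp_rot: [3.142, -0.0, 0.0]
contact_force: [-0.4, 0.3, -0.3]
opening: 0.433
grasp_force: 25.4
```

Call:
{"op": "play_rows", "data": {
  "dp": [
    [0,0,0.02],
    [0,0,0.04],
    [0,0,0.04]
  ],
  "rot": [
    [0,0,0],
    [0,0,0],
    [0,0,0]
  ]
}}

```text
clock: 6.52
eef_pos: [441.8, -342.7, 27.5]
tcp_rot: [3.142, -0.0, -0.0]
contact_force: [-3.3, 3.1, 12.3]
opening: 0.435
grasp_force: 26.6
```

Call:
{"op": "play_rows", "data": {
  "dp": [
    [0,0,-0.03],
    [0,0,-0.03],
    [0,0,-0.03]
  ],
  "rot": [
    [0,0,0],
    [0,0,0],
    [0,0,0]
  ]
}}

```text
clock: 6.77
eef_pos: [441.6, -342.6, 27.6]
tcp_rot: [3.142, -0.0, 0.0]
contact_force: [-0.2, 0.5, -0.4]
opening: 0.435
grasp_force: 25.5
```

Call:
{"op": "play_rows", "data": {
  "dp": [
    [0,0,0],
    [0,0,0],
    [0,0,0],
    [0,0,0],
    [0,0,0]
  ],
  "rot": [
    [0,0,0],
    [0,0,0],
    [0,0,0],
    [0,0,0],
    [0,0,0]
  ],
  "fingers": 0.8
}}

```text
clock: 7.18
eef_pos: [441.6, -342.6, 27.7]
tcp_rot: [-3.142, 0.0, 0.0]
contact_force: [-0.5, -0.2, 0.2]
opening: 0.802
grasp_force: 0.0
```

Call:
{"op": "play_rows", "data": {
  "dp": [
    [0,0,-0.3],
    [0,0,-1.0],
    [0,0,-2.0],
    [0,0,-3.0],
    [0,0,-4.0]
  ],
  "rot": [
    [0,0,0],
    [0,0,0],
    [0,0,0],
    [0,0,0],
    [0,0,0]
  ]
}}

```text
clock: 7.6
eef_pos: [441.2, -342.3, 190.2]
tcp_rot: [-3.141, 0.0, 0.0]
contact_force: [1.6, -0.1, -0.2]
opening: 0.798
grasp_force: 0.0
```

```bash
python3 - <<'E'
from h import *
f=optics.grab_frame('scene'); c=f['color'][100:300,100:320,::-1]
cv2.imwrite('pics/p1.png',cv2.resize(c,None,fx=2.5,fy=2.5,interpolation=cv2.INTER_CUBIC))
s=telemetry.sense();print(s['eef_pos'],s['qpos'].round(2))
E
```

```text
[ 444.61170799 -344.92464604  198.33755426] [-0.66  0.29  1.81  0.    1.04  0.91]
```

View pics/p1.png

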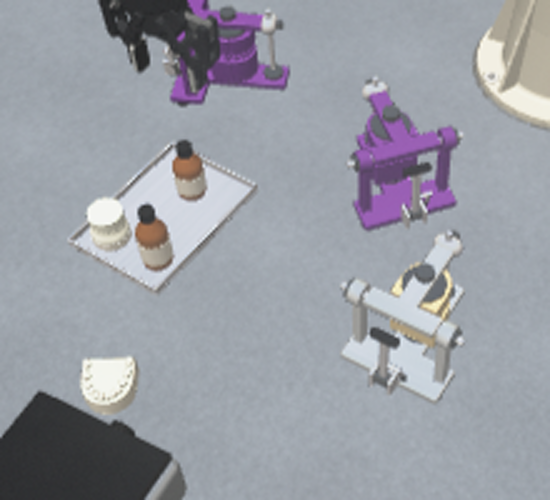

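The bottle stands upright on the empty half of the tray, at crop (190,172). Next is the kickstand foot.

Call:
{"op": "play_rows", "data": {
  "dp": [
    [0.3,-0.7,0],
    [0.6,-1.5,0],
    [0.9,-2.2,0],
    [1.3,-2.9,0],
    [1.6,-3.6,0]
  ],
  "rot": [
    [0,0,0],
    [0,0,0],
    [0,0,0],
    [0,0,0],
    [0,0,0]
  ],
  "fingers": 0.65
}}

```text
clock: 8.07
eef_pos: [506.5, -197.4, 188.8]
tcp_rot: [3.141, -0.001, -0.0]
contact_force: [-0.0, -0.3, -0.9]
opening: 0.654
grasp_force: 0.0
```

Call:
{"op": "play_rows", "data": {
  "dp": [
    [0.3,-0.7,0],
    [0.6,-1.5,0],
    [0.9,-2.2,0],
    [1.3,-2.9,0],
    [1.6,-3.6,0]
  ],
  "rot": [
    [0,0,0],
    [0,0,0],
    [0,0,0],
    [0,0,0],
    [0,0,0]
  ]
}}

```text
clock: 8.48
eef_pos: [570.5, -53.1, 188.8]
tcp_rot: [3.141, -0.001, 0.0]
contact_force: [-0.2, -1.1, -0.7]
opening: 0.648
grasp_force: 0.0
```

Call:
{"op": "play_rows", "data": {
  "dp": [
    [0.3,-0.6,0],
    [0.6,-1.2,0],
    [0.6,-1.6,0],
    [0.6,-1.6,0],
    [0.6,-1.6,0]
  ],
  "rot": [
    [0,0,0.3],
    [0,0,0.57],
    [0,0,0.57],
    [0,0,0.57],
    [0,0,0.57]
  ]
}}

```text
clock: 8.9
eef_pos: [593.5, 10.0, 188.2]
tcp_rot: [3.141, -0.0, -0.058]
contact_force: [-0.3, -0.9, -0.2]
opening: 0.652
grasp_force: 0.0
```

```bash
cat >> h.py <<'E'
def go(X):
    s=telemetry.sense(); R=Ro.from_euler('xyz',s['tcp_rot'])
    print(s['clock'],s['eef_pos'].round(1),s['tcp_rot'].round(3),'dp',(R.inv().apply(np.array(X)-s['eef_pos'])/40).round(3))
E
python3 -c "
from h import *
go([595,7,130])"
```

```text
8.9 [593.5  10.  188.2] [ 3.141 -0.    -0.058] dp [0.042 0.073 1.455]
```

Call:
{"op": "play_rows", "data": {
  "dp": [
    [0.04,0.07,0.6],
    [0.04,0.07,1.2],
    [0.04,0.07,1.65],
    [0.04,0.07,1.65],
    [0.04,0.07,1.65]
  ],
  "rot": [
    [0,0,0],
    [0,0,0],
    [0,0,0],
    [0,0,0],
    [0,0,0]
  ]
}}

```text
clock: 9.32
eef_pos: [594.3, 5.5, 121.5]
tcp_rot: [3.141, 0.002, -0.061]
contact_force: [0.3, 0.5, 0.3]
opening: 0.647
grasp_force: 0.0
```

```bash
python3 - <<'E'
from h import *
go([595,7,89])
f=optics.grab_frame('scene'); c=f['color'][180:280,200:320,::-1]
cv2.imwrite('pics/k1.png',cv2.resize(c,None,fx=6,fy=6,interpolation=cv2.INTER_CUBIC))
for n,X in dict(foot=(595,7,108),footL=(596,25,108),footR=(594,-11,108),tcp=telemetry.sense()['eef_pos']).items(): print(n,((proj(f,X)-(200,180))*6).round())
E
```

```text
9.3167 [594.3   5.5 121.5] [ 3.141e+00  2.000e-03 -6.100e-02] dp [ 0.018 -0.04   0.812]
foot [320. 325.]
footL [356. 343.]
footR [284. 308.]
tcp [317. 306.]
```

View pics/k1.png

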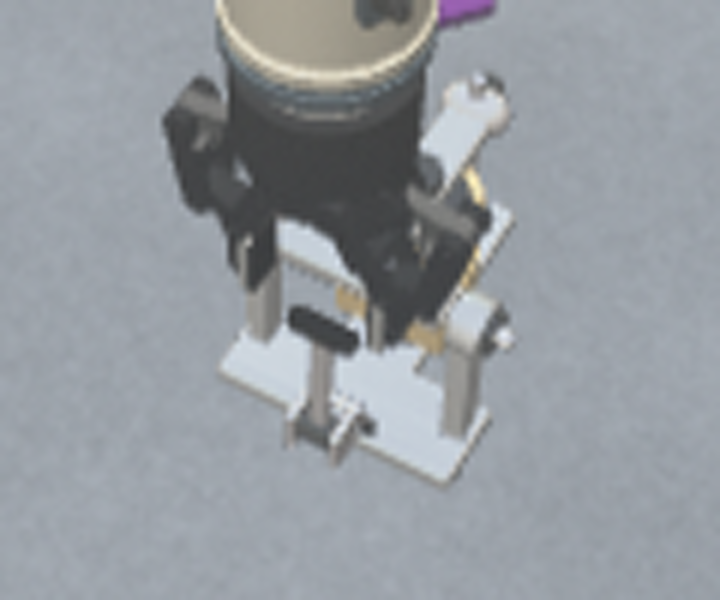

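Foot is at (323,330), within a pixel of prediction, and the fingers straddle it. Descending and closing gently.

Call:
{"op": "play_rows", "data": {
  "dp": [
    [0.04,-0.07,0.3],
    [0.04,-0.07,0.6],
    [0.04,-0.07,0.8],
    [0.04,-0.07,0.8]
  ],
  "rot": [
    [0,0,0],
    [0,0,0],
    [0,0,0],
    [0,0,0]
  ],
  "grip_force": 20
}}

```text
clock: 9.7
eef_pos: [595.5, 9.2, 87.6]
tcp_rot: [3.141, 0.003, -0.059]
contact_force: [-0.3, 0.1, -0.2]
opening: 0.648
grasp_force: 0.0
```

Call:
{"op": "play_rows", "data": {
  "dp": [
    [0,0,0],
    [0,0,0],
    [0,0,0]
  ],
  "rot": [
    [0,0,0],
    [0,0,0],
    [0,0,0]
  ],
  "fingers": 0.5
}}

```text
clock: 9.95
eef_pos: [597.1, 9.2, 90.0]
tcp_rot: [-3.142, -0.001, -0.06]
contact_force: [0.2, 0.5, -0.5]
opening: 0.497
grasp_force: 0.0
```

Call:
{"op": "play_rows", "data": {
  "dp": [
    [0,0,0],
    [0,0,0],
    [0,0,0]
  ],
  "rot": [
    [0,0,0],
    [0,0,0],
    [0,0,0]
  ],
  "fingers": 0.46
}}

```text
clock: 10.2
eef_pos: [597.1, 8.8, 90.1]
tcp_rot: [3.141, -0.001, -0.06]
contact_force: [-0.2, -3.5, 1.6]
opening: 0.46
grasp_force: 1.8
```

Call:
{"op": "play_rows", "data": {
  "dp": [
    [0,0.03,0],
    [0,0.05,0],
    [0,0.05,0]
  ],
  "rot": [
    [0,0,0],
    [0,0,0],
    [0,0,0]
  ]
}}

```text
clock: 10.45
eef_pos: [596.6, 7.3, 89.6]
tcp_rot: [-3.141, 0.0, -0.06]
contact_force: [-0.4, -0.1, 0.4]
opening: 0.461
grasp_force: 0.0
```

Call:
{"op": "play_rows", "data": {
  "dp": [
    [0,0,0],
    [0,0,0],
    [0,0,0]
  ],
  "rot": [
    [0,0,0],
    [0,0,0],
    [0,0,0]
  ],
  "fingers": 0.43
}}

```text
clock: 10.7
eef_pos: [596.6, 7.2, 89.6]
tcp_rot: [3.142, 0.0, -0.06]
contact_force: [-0.2, -0.6, 0.6]
opening: 0.431
grasp_force: 0.4
```

Call:
{"op": "play_rows", "data": {
  "dp": [
    [0,0.01,0],
    [0,0.01,0],
    [0,0.01,0],
    [0,0.01,0]
  ],
  "rot": [
    [0,0,0],
    [0,0,0],
    [0,0,0],
    [0,0,0]
  ],
  "fingers": 0.4
}}

```text
clock: 11.03
eef_pos: [596.8, 6.8, 89.8]
tcp_rot: [-3.142, -0.0, -0.06]
contact_force: [-0.6, -0.5, 2.5]
opening: 0.402
grasp_force: 11.6
```

Call:
{"op": "play_rows", "data": {
  "dp": [
    [0.2,0,0.01],
    [0.4,0,0.04],
    [0.59,0,0.09],
    [0.78,0,0.16],
    [0.96,0,0.245]
  ],
  "rot": [
    [0,0,0],
    [0,0,0],
    [0,0,0],
    [0,0,0],
    [0,0,0]
  ]
}}

```text
clock: 11.45
eef_pos: [636.0, 4.4, 79.5]
tcp_rot: [-3.142, -0.0, -0.06]
contact_force: [-0.2, -0.9, 0.4]
opening: 0.399
grasp_force: 11.6
```

Call:
{"op": "play_rows", "data": {
  "dp": [
    [0.17,0,0.105],
    [0.33,0,0.225],
    [0.475,0,0.36],
    [0.61,0,0.51],
    [0.725,0,0.675]
  ],
  "rot": [
    [0,0,0],
    [0,0,0],
    [0,0,0],
    [0,0,0],
    [0,0,0]
  ]
}}

```text
clock: 11.87
eef_pos: [664.7, 2.7, 52.2]
tcp_rot: [-3.142, -0.0, -0.06]
contact_force: [1.7, -1.7, 0.4]
opening: 0.404
grasp_force: 11.7
```

Call:
{"op": "play_rows", "data": {
  "dp": [
    [0.1,0,0.17],
    [0.18,0,0.355],
    [0.245,0,0.545],
    [0.245,0,0.545]
  ],
  "rot": [
    [0,0,0],
    [0,0,0],
    [0,0,0],
    [0,0,0]
  ]
}}

```text
clock: 12.2
eef_pos: [673.9, 2.2, 29.4]
tcp_rot: [3.142, 0.0, -0.06]
contact_force: [2.7, -1.2, -0.7]
opening: 0.399
grasp_force: 11.7
```

```bash
python3 - <<'E'
from h import *
f=optics.grab_frame('scene'); c=f['color'][180:290,190:310,::-1]
cv2.imwrite('pics/k2.png',cv2.resize(c,None,fx=5,fy=5,interpolation=cv2.INTER_CUBIC))
E
```

```text
(no output)
```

View pics/k2.png

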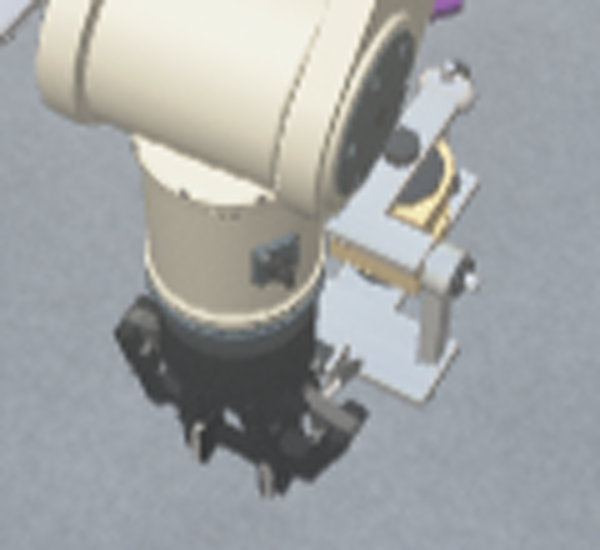

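The view shows the gripper holding the foot low behind the articulator, which hasn't moved. Releasing.

Call:
{"op": "play_rows", "data": {
  "dp": [
    [0,0,0],
    [0,0,0],
    [0,0,0],
    [0,0,0]
  ],
  "rot": [
    [0,0,0],
    [0,0,0],
    [0,0,0],
    [0,0,0]
  ],
  "fingers": 0.65
}}

```text
clock: 12.58
eef_pos: [673.4, 2.3, 31.3]
tcp_rot: [-3.141, 0.0, -0.06]
contact_force: [0.7, 0.5, -0.8]
opening: 0.648
grasp_force: 0.0
```

Call:
{"op": "play_rows", "data": {
  "dp": [
    [0,0,-0.4],
    [0,0,-1.2],
    [0,0,-2.0],
    [0,0,-3.0],
    [0,0,-3.9]
  ],
  "rot": [
    [0,0,0],
    [0,0,0],
    [0,0,0],
    [0,0,0],
    [0,0,0]
  ]
}}

```text
clock: 13.0
eef_pos: [673.3, 2.3, 189.1]
tcp_rot: [-3.141, 0.0, -0.06]
contact_force: [1.3, 0.5, -0.7]
opening: 0.647
grasp_force: 0.0
```

Call:
{"op": "play_rows", "data": {
  "dp": [
    [-0.7,0,-0.3],
    [-1.6,0,-0.3],
    [-2.6,0,-0.3],
    [-3.6,0,-0.3],
    [-4.5,0,-0.3]
  ],
  "rot": [
    [0,0,0],
    [0,0,0],
    [0,0,0],
    [0,0,0],
    [0,0,0]
  ]
}}

```text
clock: 13.42
eef_pos: [491.4, 13.0, 199.1]
tcp_rot: [-3.141, 0.0, -0.06]
contact_force: [-0.0, 0.7, 0.1]
opening: 0.648
grasp_force: 0.0
```

```bash
python3 - <<'E'
from h import *
go([452,16,140])
f=optics.grab_frame('scene'); c=f['color'][180:290,200:320,::-1]
cv2.imwrite('pics/k3.png',cv2.resize(c,None,fx=5,fy=5,interpolation=cv2.INTER_CUBIC))
for n,X in dict(clampx=(452.2,15.7,107),kf=(672,2.5,7),hl=(561.4,83.3,105)).items(): print(n,((proj(f,X)-(200,180))*5).round())
E
```

```text
13.4167 [491.4  13.  199.1] [-3.141  0.    -0.06 ] dp [-0.986 -0.015  1.478]
clampx [394.  86.]
kf [193. 478.]
hl [426. 281.]
```

View pics/k3.png

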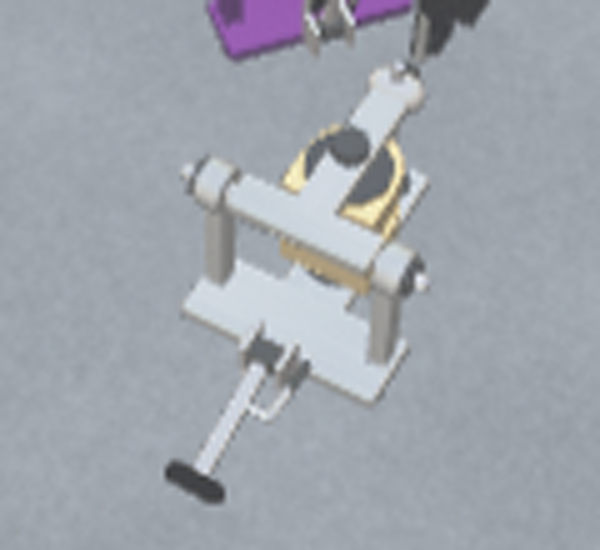

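The kickstand is down, with its foot at (195,482), and the articulator has not moved. Next is the pin clamp, at (397,86).

Call:
{"op": "play_rows", "data": {
  "dp": [
    [-0.5,0,0.3],
    [-0.98,-0.01,0.7],
    [-0.98,-0.01,1.4],
    [-0.98,-0.01,2.0],
    [-0.98,-0.01,2.3]
  ],
  "rot": [
    [0,0,0],
    [0,0,0],
    [0,0,0],
    [0,0,0],
    [0,0,0]
  ]
}}

```text
clock: 13.88
eef_pos: [453.5, 15.7, 105.4]
tcp_rot: [3.142, 0.002, -0.06]
contact_force: [0.2, 0.1, -0.7]
opening: 0.646
grasp_force: 0.0
```

```bash
python3 - <<'E'
from h import *
go([452.2,15.7,93])
f=optics.grab_frame('scene'); c=f['color'][160:240,230:330,::-1]
cv2.imwrite('pics/u1.png',cv2.resize(c,None,fx=6,fy=6,interpolation=cv2.INTER_CUBIC))
print(((proj(f,(452.2,15.7,107))-(230,160))*6).round())
E
```

```text
13.8833 [453.5  15.7 105.4] [ 3.142e+00  2.000e-03 -6.000e-02] dp [-0.033  0.002  0.309]
[293. 224.]
```

View pics/u1.png

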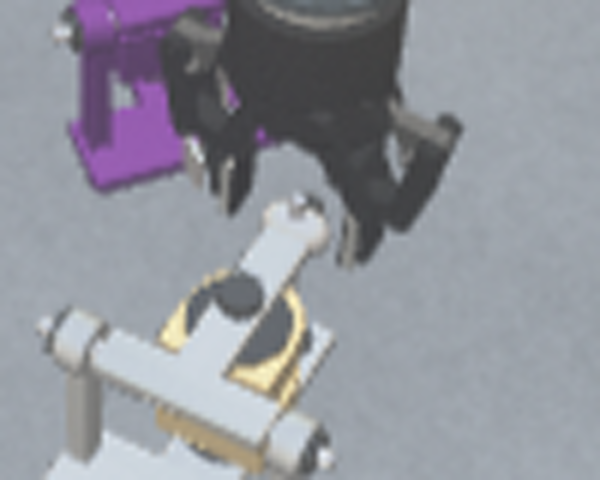

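The fingers straddle the clamp at (297,225), close to the predicted (293,224). Lowering and closing in stages.

Call:
{"op": "play_rows", "data": {
  "dp": [
    [-0.03,0,0.15],
    [-0.03,0,0.3],
    [-0.03,0,0.3]
  ],
  "rot": [
    [0,0,0],
    [0,0,0],
    [0,0,0]
  ]
}}

```text
clock: 14.18
eef_pos: [453.8, 15.7, 94.9]
tcp_rot: [-3.142, 0.0, -0.06]
contact_force: [-0.8, -0.8, -0.3]
opening: 0.65
grasp_force: 0.0
```

Call:
{"op": "play_rows", "data": {
  "dp": [
    [0,0,0],
    [0,0,0],
    [0,0,0]
  ],
  "rot": [
    [0,0,0],
    [0,0,0],
    [0,0,0]
  ],
  "fingers": 0.47
}}

```text
clock: 14.43
eef_pos: [454.3, 15.7, 95.7]
tcp_rot: [-3.141, -0.001, -0.06]
contact_force: [-0.4, -0.3, -0.2]
opening: 0.478
grasp_force: 0.0
```

Call:
{"op": "play_rows", "data": {
  "dp": [
    [0,0,0],
    [0,0,0],
    [0,0,0]
  ],
  "rot": [
    [0,0,0],
    [0,0,0],
    [0,0,0]
  ],
  "fingers": 0.43
}}

```text
clock: 14.68
eef_pos: [453.9, 15.7, 95.3]
tcp_rot: [-3.142, -0.0, -0.06]
contact_force: [0.8, 0.6, 0.1]
opening: 0.428
grasp_force: 0.0
```

Call:
{"op": "play_rows", "data": {
  "dp": [
    [-0.04,0,0.06],
    [-0.04,0,0.06],
    [-0.04,0,0.06]
  ],
  "rot": [
    [0,0,0],
    [0,0,0],
    [0,0,0]
  ],
  "fingers": 0.405
}}

```text
clock: 14.93
eef_pos: [451.9, 15.8, 92.5]
tcp_rot: [3.142, 0.001, -0.06]
contact_force: [0.8, -0.2, -0.1]
opening: 0.403
grasp_force: 0.0
```

Call:
{"op": "play_rows", "data": {
  "dp": [
    [0,0,0],
    [0,0,0],
    [0,0,0]
  ],
  "rot": [
    [0,0,0],
    [0,0,0],
    [0,0,0]
  ],
  "fingers": 0.385
}}

```text
clock: 15.18
eef_pos: [451.9, 15.6, 92.6]
tcp_rot: [3.141, 0.001, -0.06]
contact_force: [-1.0, -4.1, 0.4]
opening: 0.384
grasp_force: 7.4
```

Call:
{"op": "play_rows", "data": {
  "dp": [
    [0,0.015,0],
    [0,0.015,0],
    [0,0.015,0]
  ],
  "rot": [
    [0,0,0],
    [0,0,0],
    [0,0,0]
  ],
  "fingers": 0.375
}}

```text
clock: 15.43
eef_pos: [451.9, 15.4, 92.7]
tcp_rot: [-3.141, 0.001, -0.06]
contact_force: [-1.7, 1.3, 2.1]
opening: 0.381
grasp_force: 17.7
```

Call:
{"op": "play_rows", "data": {
  "dp": [
    [0.01,0,-0.21],
    [0.05,0,-0.47],
    [0.12,0,-0.73],
    [0.21,0,-0.97],
    [0.32,0,-1.21]
  ],
  "rot": [
    [0,0,0],
    [0,0,0],
    [0,0,0],
    [0,0,0],
    [0,0,0]
  ]
}}

```text
clock: 15.85
eef_pos: [465.2, 14.6, 142.0]
tcp_rot: [-3.141, -0.001, -0.06]
contact_force: [3.7, 1.8, -3.0]
opening: 0.378
grasp_force: 17.5
```

Call:
{"op": "play_rows", "data": {
  "dp": [
    [0.14,0,-0.22],
    [0.3,0,-0.43],
    [0.475,0,-0.625],
    [0.67,0,-0.8],
    [0.885,0,-0.95]
  ],
  "rot": [
    [0,0,0],
    [0,0,0],
    [0,0,0],
    [0,0,0],
    [0,0,0]
  ]
}}

```text
clock: 16.27
eef_pos: [500.8, 12.4, 179.8]
tcp_rot: [-3.141, 0.0, -0.06]
contact_force: [-0.5, 1.9, -1.9]
opening: 0.374
grasp_force: 17.5
```

Call:
{"op": "play_rows", "data": {
  "dp": [
    [0.23,0,-0.13],
    [0.47,0,-0.24],
    [0.715,0,-0.32],
    [0.97,0,-0.38],
    [1.23,0,-0.41]
  ],
  "rot": [
    [0,0,0],
    [0,0,0],
    [0,0,0],
    [0,0,0],
    [0,0,0]
  ]
}}

```text
clock: 16.68
eef_pos: [550.6, 9.4, 195.8]
tcp_rot: [-3.141, -0.0, -0.06]
contact_force: [-1.4, 2.5, 0.7]
opening: 0.38
grasp_force: 17.8
```

Call:
{"op": "play_rows", "data": {
  "dp": [
    [0.12,0,0],
    [0.24,0,0],
    [0.24,0,0],
    [0.24,0,0]
  ],
  "rot": [
    [0,0,0],
    [0,0,0],
    [0,0,0],
    [0,0,0]
  ]
}}

```text
clock: 17.02
eef_pos: [559.8, 8.8, 195.8]
tcp_rot: [-3.141, -0.001, -0.06]
contact_force: [-0.9, 1.8, 5.6]
opening: 0.376
grasp_force: 18.1
```

```bash
python3 - <<'E'
from h import *
go([559,9.3,196])
f=optics.grab_frame('scene'); c=f['color'][140:290,200:340,::-1]
cv2.imwrite('pics/u2.png',cv2.resize(c,None,fx=4,fy=4,interpolation=cv2.INTER_CUBIC))
for n,X in dict(clamp=(559,9.3,210),kf=(672,2.5,7),hl=(561.4,83.3,105),hr=(552.6,-64.4,105)).items(): print(n,((proj(f,X)-(200,140))*4).round())
E
```

```text
17.0167 [559.8   8.8 195.8] [-3.141e+00 -1.000e-03 -6.000e-02] dp [-0.021 -0.01  -0.006]
clamp [245. 243.]
kf [154. 543.]
hl [341. 385.]
hr [146. 292.]
```

View pics/u2.png

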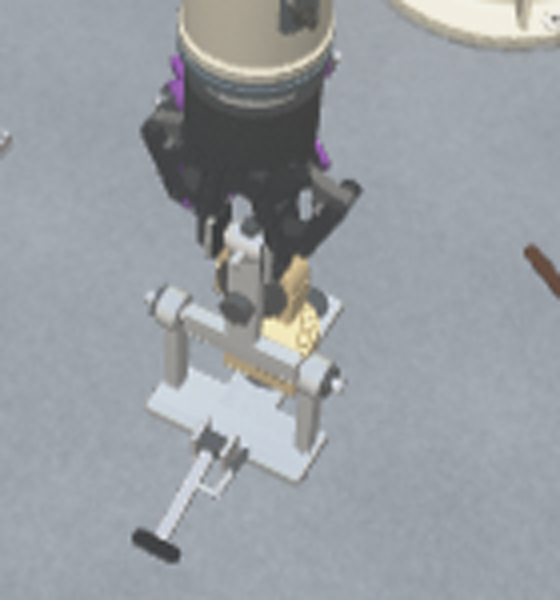

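The frame is upright in the gripper with the clamp at (245,245), the predicted spot. The kickstand is down and the articulator is in place. I'll relieve the slight push and hold.

Call:
{"op": "play_rows", "data": {
  "dp": [
    [-0.01,0,-0.01],
    [-0.01,0,-0.01],
    [-0.01,0,-0.01],
    [-0.01,0,-0.01],
    [-0.01,0,-0.01]
  ],
  "rot": [
    [0,0,0],
    [0,0,0],
    [0,0,0],
    [0,0,0],
    [0,0,0]
  ]
}}

```text
clock: 17.48
eef_pos: [558.4, 8.9, 195.8]
tcp_rot: [3.142, 0.0, -0.06]
contact_force: [-0.3, 2.8, 2.6]
opening: 0.375
grasp_force: 18.0
```

Call:
{"op": "play_rows", "data": {
  "dp": [
    [0,0,0],
    [0,0,0],
    [0,0,0],
    [0,0,0],
    [0,0,0]
  ],
  "rot": [
    [0,0,0],
    [0,0,0],
    [0,0,0],
    [0,0,0],
    [0,0,0]
  ]
}}

```text
clock: 17.9
eef_pos: [558.5, 8.9, 195.9]
tcp_rot: [-3.142, 0.0, -0.06]
contact_force: [-0.9, 1.9, 2.0]
opening: 0.382
grasp_force: 17.9
```

```bash
python3 - <<'E'
from h import *
s=telemetry.sense();print(s['clock'],s['eef_pos'],s['opening'],s['grasp_force'],s['contact_force'])
if s['grasp_force']>10 and abs(s['eef_pos'][0]-558.5)<3: print(r.sign_off())
E
```

```text
17.9 [558.49669163   8.87372076 195.86540948] 0.3821184363187809 17.90743589401245 [-0.94780395  1.91359835  1.98922373]
the job is handed in; nothing more can be done
None
```

The job is handed in at 17.9 s: the bottle stands upright on the tray, the kickstand is snapped down to the rear, and the upper frame is upright and held in the gripper; the verdict wasn't shown.

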